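# Clear the catch tray and hold the sprung cover below its balance point

## Task

Move the two finished air couplers from the deburring machine's catch tray into the plastic tote. Then raise the machine's sprung cover by its handle to a little past its balance point, without letting it swing up against its stop, and ease it back to about five degrees below the balance point so that its spring can be checked. Finish holding it still there, cover in hand (the program ends while holding), and leave the bar of compound, the roll of tape and the wooden block where they are.

Things in the scene. Friction and masses are not known exactly. Their poses are not given: they have to be found in the camera images.
- machine: Grey sheet-metal deburring machine, fixed to the bench. Origin: centre of its footprint on the bench top, x to its back (the hinge side), y to its left, z up. Sizes in mm. Housing 180 x 180, rim 127 high, front face at x = -90. An open catch tray is fixed at its right side: outside 200 (x) x 140 (y), centred at x = -70, y = -168, walls 4 thick and 20 high.
- tray_floor (a point): Centre of the catch tray's floor, on its upper face (4 above the bench). Machine axes. Inside the tray is 192 (x) x 132 (y), walls 16 above the floor.
- cover (a joint): Angle of the machine's hinged cover in rad: 0 closed, level; grows as its front edge rises; stop at 1.25. The cover is heavy but sprung: its balance point is at 0.75 rad (43 degrees). Below that it falls shut by itself, above it it swings open by itself. At the handle it takes about 3 N upwards to raise it from closed and about 1 N to hold it 5 degrees below balance; light damping.
- cover_hinge (a point): Fixed point on the cover's hinge axis, midway along it, 138 above the bench at the back of the machine. The axis is level, along the machine's y. Same axes as the machine.
- cover_handle (a point): Middle of the handle bar before the cover's front edge, 225 from the hinge axis, in the cover's plane, 138 above the bench when closed. Round steel bar, 12 thick, 100 long, parallel to the hinge; 37 mm gap to the cover, 44 to the housing, bare bench beneath. Pinched from above, fingers before and behind it, it turns between them as the cover swings. Site y: along the bar; x: to the hinge.
- tote: Grey plastic open tote, ribbed, fixed on the bench at the machine's left. Origin: centre of its underside, z up. Outside 190 (x) x 120 (y) x 60 high, rim lip 8 wider all round; walls and floor 5 thick.
- coupler_a: Air-line quick coupler, steel-grey sleeve, 26 wide x 88 long x 26 high, about 0.1 kg, lying on the machine's catch tray. Origin: centre of its underside; its long axis is its y, z up. The fat knurled sleeve (24 wide, flat-sided for gripping, y from -44 to +9) is grasped across x, best at y = -10; a 12 mm thick nipple points to +y.
- coupler_c: Air-line quick coupler, brass-coloured throughout, 26 wide x 88 long x 26 high, about 0.1 kg, lying on the machine's catch tray. Origin: centre of its underside; its long axis is its y, z up. The fat knurled sleeve (24 wide, flat-sided for gripping, y from -44 to +9) is grasped across x, best at y = -10; a 12 mm thick nipple points to +y.
- polish_bar: Bystander: worn brick-like bar of polishing compound, 43 x 106 x 33, on the bench in front of the machine. Origin: centre of its underside.
- tape_1: Bystander: roll of masking tape, 104 across, 25 high, lying flat on the bench. Origin: centre of its underside.
- block_a: Bystander: small dark wooden rubbing block, 45 x 76 x 30 high, on the bench near the front edge. Origin: centre of its underside.
Things that resemble listed ones, but are neither listed nor needed, are in the scene too. What is shaped like the coupler_a but black is not meant.

How it is judged:
On the way, in this order (a step that is already met when the one before it is completed fails the run):
1. both couplers lie in the tote, let go, with the cover still down (x of coupler_a in the frame of tote between -0.09 and 0.09 m and y of coupler_a in the frame of tote between -0.055 and 0.055 m and z of coupler_a in the frame of tote between 0 and 0.05 m and x of coupler_c in the frame of tote between -0.09 and 0.09 m and y of coupler_c in the frame of tote between -0.055 and 0.055 m and z of coupler_c in the frame of tote between 0 and 0.05 m and contact force between the fingers and coupler_a below 0.1 N and contact force between the fingers and coupler_c below 0.1 N and value of joint cover below 0.1 rad), for 0.2 s.
2. the cover is raised past its balance point (above 0.80 rad) with the fingers on it (value of joint cover above 0.8 rad and contact force between the fingers and machine above 0.3 N), for 0.1 s.
At the end, for the whole second after the job is handed in: The fingers hold the cover still (slower than 0.05 rad/s) between 0.56 and 0.73 rad open, that is 1 to 11 degrees below its balance point at 0.75 rad, and both couplers lie at rest in the tote, below its rim (value of joint cover between 0.56 and 0.73 rad and velocity of joint cover between -0.05 and 0.05 rad/s and contact force between the fingers and machine above 0.3 N and x of coupler_a in the frame of tote between -0.09 and 0.09 m and y of coupler_a in the frame of tote between -0.055 and 0.055 m and z of coupler_a in the frame of tote between 0 and 0.05 m and x of coupler_c in the frame of tote between -0.09 and 0.09 m and y of coupler_c in the frame of tote between -0.055 and 0.055 m and z of coupler_c in the frame of tote between 0 and 0.05 m and contact force between the fingers and coupler_a below 0.1 N and contact force between the fingers and coupler_c below 0.1 N and linear speed of each of coupler_a, coupler_c below 0.03 m/s); the arm keeps its last pose, push and grip.
It fails at once if the cover swings up to its stop (beyond 1.15 rad) (value of joint cover above 1.15 rad).
It fails at once if the polishing bar, tape roll or wood block is moved more than 30 mm (distance of any of polish_bar, tape_1, block_a from where it was at the start of the episode above 0.03 m).
It also fails if it takes over 72 s, if anything falls off the work surface, if the arm or the gripper's body presses on something with over 40 N, if the wrist force passes 120 N, or if a joint passes its speed limit or range.

## Robot

A 6-joint arm with a two-finger parallel gripper is mounted at the origin on a cart in front of the work surface, level with it; the furniture and walls round the work are solid. World frame = base frame: x ahead of the robot, y to its left, z up, the work surface at z = 0. Lengths are in m, angles in rad, forces in N, time in s.
With the tool pointing down it reaches from about 0.3 to 0.775 m from the base axis. Payload 14.6 kg.
Tool frame: the origin (TCP) lies at the very end of the fingers, on their centre line; the grasp point (between the pads) lies 19 mm behind it; z points along the fingers, y is the direction in which the jaws open and shut (so a half turn about z gives the same grasp; the last joint's range is limited). The gripper opens to 94 mm and grips with 3 to 60 N. Pads are 16 mm wide; open, the fingers measure 119 mm over their backs; the gripper's body (75 mm by 177 mm) begins 78 mm behind the grasp point.
Start: joints at [-1.229, 0.3, 1.521, -0, 1.321, -0.067], TCP at [0.219, -0.505, 0.205] pointing down, gripper open.
Joint ranges: [-3.03, 3.03], [-0.79, 2.21], [0.23, 2.52], [-1.04, 4.18], [0, 3.07], [-2.55, 2.55]. Speed limits (rad/s): [2.22, 2.22, 2.57, 3.14, 3.14, 3.14].

## Interface

Orientations are given as [roll, pitch, yaw] about the fixed x, y, z axes, in that order (R = Rz(yaw) Ry(pitch) Rx(roll)).
In Python, from station import ctrl, eyes gives the robot as it stands.
- The arm moves only by the tool jog_arm, never from a script. Its argument "moves" is a list of rows, each a list of 3 entries, a list of its own where there are three numbers: the shift along the world's x, y, z in mm, then the turn, a rotation vector about the world's x, y, z in units of 5 degrees (1.0 is 5 degrees), then the finger opening in mm, from 0 to 94. In form: [[[tx, ty, tz], [wx, wy, wz], jaw], ...]. A call has 1 to 5 rows; each row is the pose to reach, as a shift and turn from the pose commanded when the call began; what a row does not reach only later rows make up. A row lasts 1/12 s, in which the tool goes at most 41.7 mm and 7.16 degrees, less where a joint would pass 70% of its speed; a pose out of reach is approached as far as the arm can. A call with a gripper value outside its range is refused whole. The fingers move at their own pace and stop on an object; "squeeze" is the grip in N (left out, the last holds). Time passes only in rows, so rows that repeat a pose let the fingers close. It gives the time, the measured TCP pose, the force and the opening at its end, in the units of the state.
- ctrl.get_obs(): the state, without advancing time (a new reading comes with each control period).
- eyes.camera(name): name is "side" or "top"; returns a dict with "frame" (420x560x3 uint8, red, green, blue), "vertical_fov" (degrees; the focal length in pixels is half the picture's height over the tangent of half this angle, whatever the lens; pixels are square), "cx", "cy" (the principal point, pixels), "k1" (the pictures are not rectified: a ray, as slopes to the right and down, at radius r is drawn at 1 + k1 r^2 times it, then the intrinsics apply), "eye" and "attitude" of the camera in the world. Camera axes: x right, y down, z forward; pixel columns grow to the right and rows downward; lengths in m; the calibration is good to about 2 mm. A picture is of the moment at which its call begins. There is no depth.
- ctrl.hand_in(): hands the job in, once; it reports no verdict.
The state is a dict: "time_s": time; "qpos": joint angles; "joint_vel": joint speeds; "tau": joint torques, N m; "ee_pos": TCP position; "eef_rot": TCP orientation; "force": force on the tool from outside, world axes, zero at the start; "moment": the same for the moment, N m; "grip_width": finger opening in m.
Only numpy, scipy, OpenCV 4.12 (cv2) and the standard library are available. Lean on these libraries where they do the work, as an engineer would, in place of code of your own. Each camera call takes 0.05 s, during which the arm holds its last target.

## Working session

There is one attempt and no reset: what is moved stays moved. The work goes in short steps, Python scripts to look and compute and a tool call to move; the robot and the scene stay as the last step left them, time stands still between calls to the robot, and variables do not carry over. Pictures are saved under pics/ and viewed, and the job is handed in when it is done.

Besides the shell and the picture viewer there is one more tool, called after "Emit:" by a JSON object that holds its "method" and its "body", one argument or row to a line. jog_arm: Moves the arm, as the interface text tells. Its arguments: {"type":"object","properties":{"moves":{"type":"array","items":{"type":"array"}},"squeeze":{"type":"number"}},"required":["moves"]}

```bash
ls; mkdir -p pics
python3 - <<'E'
from station import ctrl, eyes
import cv2
print(ctrl.get_obs())
for n in("side","top"):
    c=eyes.camera(n); f=c.pop("frame"); print(n,c)
    cv2.imwrite(f"pics/{n}0.png",f[:,:,::-1])
E
```

```text
pics
{'time_s': 0.0, 'qpos': array([-1.22858391e+00,  3.00425710e-01,  1.52155445e+00, -8.92888130e-06,
        1.32069757e+00, -6.66166901e-02]), 'joint_vel': array([-0.00011033, -0.00030547, -0.00241934,  0.00070352,  0.00188157,
       -0.00076474]), 'tau': array([ 2.00591450e-03, -5.31805873e+01, -3.52737808e+01,  7.09266239e-02,
        2.43943592e-02, -9.35281719e-05]), 'ee_pos': array([ 0.21854677, -0.50444183,  0.20492249]), 'eef_rot': array([-3.14050941e+00, -6.36013864e-05,  4.08831289e-01]), 'force': array([-1.28208416,  0.70909702, -0.40851133]), 'moment': array([ 0.06442273, -0.00942383, -0.00765391]), 'grip_width': 0.09389096215579971}
side {'vertical_fov': 54.393848731906246, 'cx': 280.8854851898269, 'cy': 204.4618433221802, 'k1': -0.1251072977993857, 'eye': array([ 0.67657123, -0.63511236,  0.98487917]), 'attitude': array([-2.44647972, -0.00968464,  0.18595408])}
top {'vertical_fov': 53.68027030321941, 'cx': 275.9676082347881, 'cy': 209.74567582789678, 'k1': -0.002483467646279508, 'eye': array([0.50612915, 0.08458625, 1.04662019]), 'attitude': array([-3.08184156,  0.00827147, -1.56749456])}
```

View pics/side0.png

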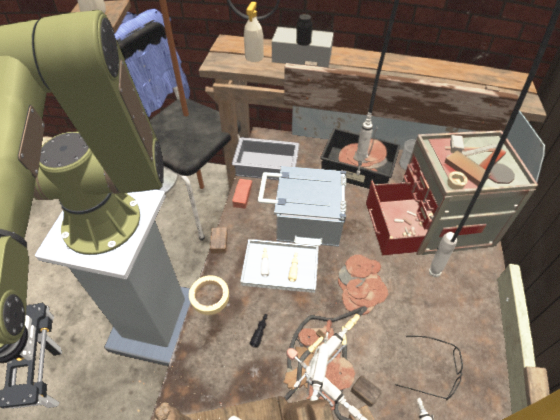

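View pics/top0.png

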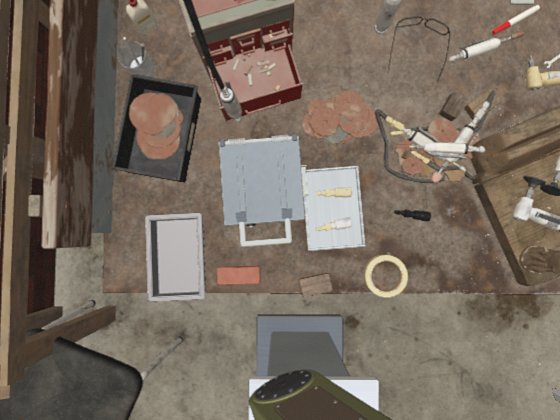

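The top view shows the machine (about 262,180) with its handle at (265,240), the tray with two couplers (334,193 brass and 334,226 steel), the tote (175,257), and the black decoy (412,214). Next I'll zoom in.

```bash
cat > h.py <<'E'
import numpy as np, cv2
from scipy.spatial.transform import Rotation as R
from station import ctrl, eyes
def grab(n):
    return eyes.camera(n)
def K(c):
    h=c["frame"].shape[0]; f=h/2/np.tan(np.radians(c["vertical_fov"])/2)
    return np.array([[f,0,c["cx"]],[0,f,c["cy"]],[0,0,1]]),np.array([c["k1"],0,0,0,0.])
def Rc(c): return R.from_euler('xyz',c["attitude"]).as_matrix()
def ray(c,p):
    k,d=K(c); u=cv2.undistortPointsIter(np.array([[p]],float),k,d,None,None,(3,100,1e-10))[0,0]
    return Rc(c)@np.array([u[0],u[1],1])
def atz(c,p,z):
    v=ray(c,p); return c["eye"]+v*(z-c["eye"][2])/v[2]
def proj(c,P):
    k,d=K(c); Rm=Rc(c); P=np.atleast_2d(P).astype(float)
    return cv2.projectPoints(P,cv2.Rodrigues(Rm.T)[0],-Rm.T@c["eye"],k,d)[0][:,0]
def crop(c,x0,y0,x1,y1,s,name):
    f=c["frame"][y0:y1,x0:x1,::-1]
    cv2.imwrite("pics/"+name,cv2.resize(f,None,fx=s,fy=s,interpolation=cv2.INTER_CUBIC))
E
python3 - <<'E'
from h import *
import pickle
t=grab("top"); s=grab("side")
pickle.dump((t,s),open("c0.pkl","wb"))
crop(t,130,130,390,310,3,"t1.png")
crop(t,290,160,375,255,6,"t2.png")
crop(s,225,130,355,300,4.4 and 4,"s1.png")
E
```

```text
(no output)
```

View pics/t1.png

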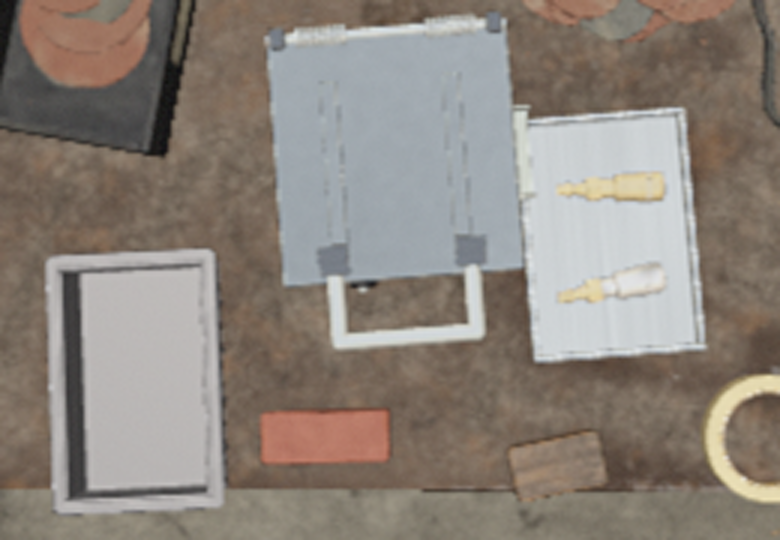

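View pics/t2.png

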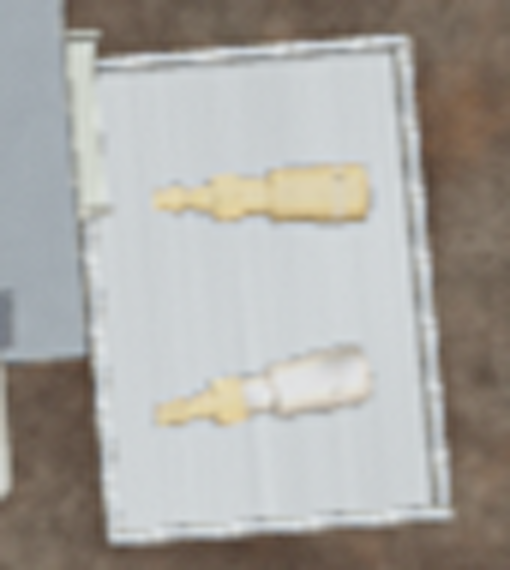

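View pics/s1.png

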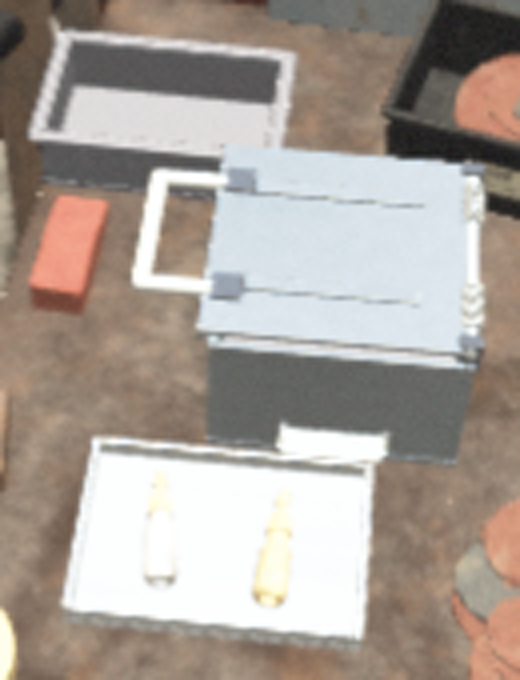

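Run:
```python
from h import *
import pickle
t,s=pickle.load(open("c0.pkl","rb"))
def T2(p): return ((p[0]+.5)/6-.5+290,(p[1]+.5)/6-.5+160)
def T1(p): return ((p[0]+.5)/3-.5+130,(p[1]+.5)/3-.5+130)
def S1(p): return ((p[0]+.5)/4-.5+225,(p[1]+.5)/4-.5+130)
np.set_printoptions(precision=4,suppress=True)
for n,f,c,e,tip in(("brass",T2,t,(370,193),(153,198)),("steel",T2,t,(373,372),(155,415)),("brassS",S1,s,(267,600),(284,492)),("steelS",S1,s,(159,582),(161,472))):
    E=atz(c,f(e),.017);P=atz(c,f(tip),.017); d=P-E
    print(n,E[:2],P[:2],"len",np.linalg.norm(d),"dir",np.degrees(np.arctan2(d[1],d[0])))
print("handle",[atz(t,T1(p),.138)[:2] for p in((333,342),(484,331),(410,337))])
print("handleS",[atz(s,S1(p),.138)[:2] for p in((160,177),(143,280),(151,230))])
print("tray z20",[atz(t,T2(p),.02)[:2] for p in((410,38),(450,515),(110,540))])
print("tote",[atz(t,T1(p),.06)[:2] for p in((46,257),(214,250),(223,505),(57,513))])
print("toteS",[atz(s,S1(p),.06)[:2] for p in((62,32),(297,52),(273,148),(32,137))])
print("cover hinge corners",[atz(t,T1(p),.138)[:2] for p in((267,33),(505,18),(521,268),(284,284))])
```

```text
brass [ 0.6131 -0.0939] [ 0.6108 -0.0039] len 0.08997062209994519 dir 91.46909086869266
steel [ 0.5388 -0.0946] [ 0.5208 -0.0046] len 0.09179068471448512 dir 101.32438480517656
brassS [ 0.6128 -0.0929] [ 0.6099 -0.0055] len 0.08740727699656779 dir 91.89095808503848
steelS [ 0.5387 -0.0932] [ 0.5214 -0.0055] len 0.08929229869001844 dir 101.16046763886145
handle [array([0.486 , 0.1691]), array([0.4944, 0.0592]), array([0.4898, 0.1131])]
handleS [array([0.4869, 0.1642]), array([0.496 , 0.0666]), array([0.4916, 0.1126])]
tray z20 [array([ 0.6774, -0.1104]), array([ 0.4802, -0.1251]), array([0.4695, 0.0143])]
tote [array([0.5509, 0.4055]), array([0.5569, 0.2717]), array([0.3564, 0.2618]), array([0.3495, 0.3924])]
toteS [array([0.3506, 0.3907]), array([0.5521, 0.4044]), array([0.5513, 0.2869]), array([0.3589, 0.2618])]
cover hinge corners [array([0.7136, 0.2199]), array([0.7251, 0.044 ]), array([0.5403, 0.0323]), array([0.5281, 0.2053])]
```

Both cameras agree to within about 3 mm:

| Item | World position (m) | Yaw |
|---|---|---|
| Brass coupler | (.612,-.049) | 1.6° |
| Steel coupler | (.530,-.050) | 11.2° |
| Handle | (.491,.113) | 4.4° |
| Tote | (.453,.333) | 3.7° |

I'll go to the brass coupler first.

Emit:
{"method": "jog_arm", "body": {
  "moves": [
    [[393, 445, 0], [0, 0, 13.6], 50],
    [[393, 445, 0], [0, 0, 13.6], 50],
    [[393, 445, 0], [0, 0, 13.6], 50],
    [[393, 445, 0], [0, 0, 13.6], 50],
    [[393, 445, 0], [0, 0, 13.6], 50]
  ],
  "squeeze": 20
}}

```text
time_s: 0.62
ee_pos: [0.3574, -0.3468, 0.2055]
eef_rot: [3.142, 0.0, 1.04]
force: [0.6, -0.9, 0.3]
grip_width: 0.0643
```

Emit:
{"method": "jog_arm", "body": {
  "moves": [
    [[250, 283, 0], [0, 0, 6.2], 50],
    [[250, 283, 0], [0, 0, 6.2], 50],
    [[250, 283, 0], [0, 0, 6.2], 50],
    [[250, 283, 0], [0, 0, 6.2], 50],
    [[250, 283, 0], [0, 0, 6.2], 50]
  ]
}}

```text
time_s: 1.03
ee_pos: [0.4955, -0.1905, 0.2055]
eef_rot: [3.142, 0.0, 1.582]
force: [0.7, -0.3, 0.1]
grip_width: 0.0498
```

Emit:
{"method": "jog_arm", "body": {
  "moves": [
    [[60, 70, -60], [0, 0, 0], 50],
    [[90, 105, -90], [0, 0, 0], 50],
    [[90, 105, -90], [0, 0, 0], 50],
    [[90, 105, -90], [0, 0, 0], 50],
    [[90, 105, -90], [0, 0, 0], 50]
  ]
}}

```text
time_s: 1.45
ee_pos: [0.5849, -0.0829, 0.1103]
eef_rot: [-3.135, -0.002, 1.579]
force: [-0.8, 0.7, -0.6]
grip_width: 0.0498
```

Emit:
{"method": "jog_arm", "body": {
  "moves": [
    [[26, 23, -45], [0, 0, 0.2], 50],
    [[26, 23, -45], [0, 0, 0.2], 50],
    [[26, 23, -45], [0, 0, 0.2], 50],
    [[26, 23, -45], [0, 0, 0.2], 50]
  ]
}}

```text
time_s: 1.78
ee_pos: [0.6101, -0.0646, 0.0703]
eef_rot: [-3.14, -0.0, 1.593]
force: [-0.1, 0.1, 0.4]
grip_width: 0.0502
```

Emit:
{"method": "jog_arm", "body": {
  "moves": [
    [[2, 5, -20], [0, 0, 0], 50],
    [[2, 5, -40], [0, 0, 0], 50],
    [[2, 5, -61], [0, 0, 0], 50],
    [[2, 5, -61], [0, 0, 0], 50],
    [[2, 5, -61], [0, 0, 0], 50]
  ]
}}

```text
time_s: 2.2
ee_pos: [0.6123, -0.0602, 0.0106]
eef_rot: [3.141, 0.0, 1.591]
force: [1.3, -0.6, 0.4]
grip_width: 0.0498
```

Run:
```python
from h import *
o=ctrl.get_obs(); print(o["ee_pos"],o["force"])
s=grab("side"); crop(s,225,180,325,300,6,"s2.png")
```

```text
[ 0.61231398 -0.06020406  0.01058821] [ 1.34803747 -0.60458977  0.43374455]
```

View pics/s2.png

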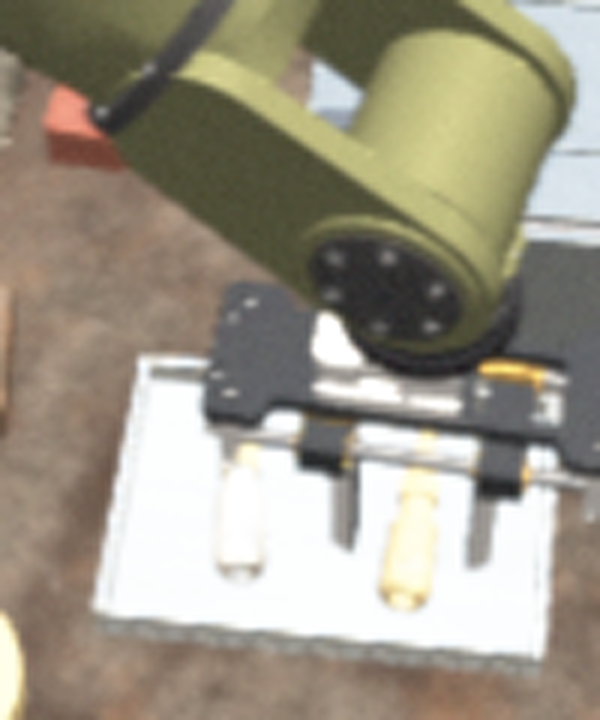

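The fingers straddle the brass coupler, with the tips at (347,545) and (480,560) and the coupler between them at (405,545). I'll lower 3 mm and close.

Emit:
{"method": "jog_arm", "body": {
  "moves": [
    [[0, 0, -3], [0, 0, 0], 50],
    [[0, 0, -3], [0, 0, 0], 15],
    [[0, 0, -3], [0, 0, 0], 15],
    [[0, 0, -3], [0, 0, 0], 15],
    [[0, 0, -3], [0, 0, 0], 15]
  ],
  "squeeze": 25
}}

```text
time_s: 2.67
ee_pos: [0.6126, -0.0594, 0.0068]
eef_rot: [3.141, 0.0, 1.592]
force: [-1.0, -0.2, -0.4]
grip_width: 0.027
```

Emit:
{"method": "jog_arm", "body": {
  "moves": [
    [[0, 0, 0], [0, 0, 0], 15],
    [[0, 0, 0], [0, 0, 0], 15],
    [[0, 0, 0], [0, 0, 0], 15],
    [[0, 0, 40], [0, 0, 0], 15],
    [[0, 0, 80], [0, 0, 0], 15]
  ]
}}

```text
time_s: 3.08
ee_pos: [0.6109, -0.0591, 0.0851]
eef_rot: [-3.136, -0.001, 1.592]
force: [0.2, -0.5, -0.2]
grip_width: 0.0252
```

Emit:
{"method": "jog_arm", "body": {
  "moves": [
    [[0, 0, 41], [0, 0, 0], 15],
    [[0, 0, 82], [0, 0, 0], 15],
    [[-10, 20, 115], [0, 0, 0], 15],
    [[-20, 60, 125], [0, 0, 0], 15],
    [[-30, 100, 125], [0, 0, 0], 15]
  ]
}}

```text
time_s: 3.5
ee_pos: [0.5831, 0.0406, 0.2148]
eef_rot: [3.136, 0.0, 1.59]
force: [1.3, -0.5, -0.5]
grip_width: 0.025
```

Emit:
{"method": "jog_arm", "body": {
  "moves": [
    [[-10, 40, 0], [0, 0, 0.1], 15],
    [[-20, 80, 0], [0, 0, 0.2], 15],
    [[-30, 120, 0], [0, 0, 0.3], 15],
    [[-40, 160, 0], [0, 0, 0.4], 15],
    [[-50, 200, 0], [0, 0, 0.5], 15]
  ]
}}

```text
time_s: 3.92
ee_pos: [0.5316, 0.2421, 0.2113]
eef_rot: [-3.141, 0.0, 1.636]
force: [0.7, 0.2, 0.3]
grip_width: 0.0248
```

Emit:
{"method": "jog_arm", "body": {
  "moves": [
    [[-16, 38, 0], [0, 0, 0], 15],
    [[-32, 79, 0], [0, 0, 0], 15],
    [[-32, 83, -35], [0, 0, 0], 15],
    [[-32, 83, -75], [0, 0, 0], 15],
    [[-32, 83, -110], [0, 0, 0], 15]
  ]
}}

```text
time_s: 4.33
ee_pos: [0.4996, 0.3241, 0.0994]
eef_rot: [-3.141, 0.0, 1.638]
force: [1.4, 0.0, -1.8]
grip_width: 0.0243
```

Run:
```python
from h import *
o=ctrl.get_obs(); print(o["ee_pos"],o["force"])
s=grab("top"); crop(s,130,170,260,310,5,"t3.png")
```

```text
[0.49957668 0.32413578 0.09943395] [ 1.41555683  0.00529665 -1.78002754]
```

View pics/t3.png

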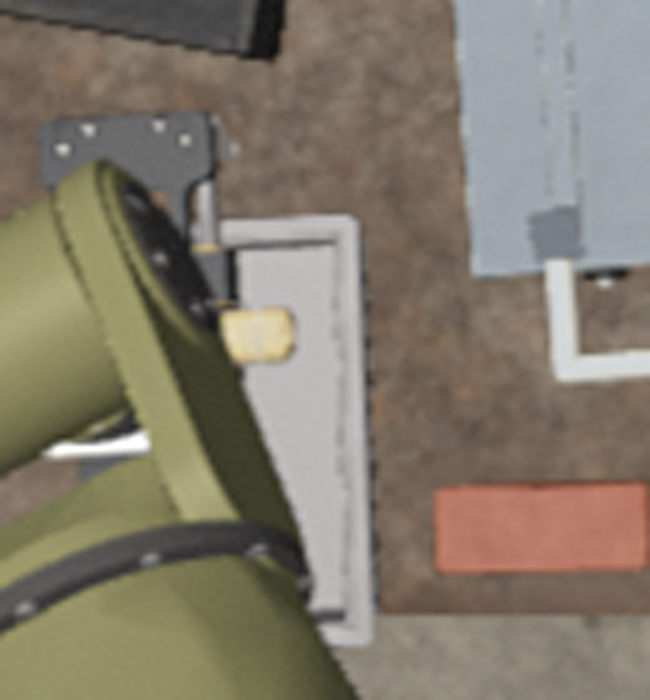

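The brass coupler's sleeve end is at (260,335), inside the tote walls. I'll lower it and release.

Emit:
{"method": "jog_arm", "body": {
  "moves": [
    [[0, 1, -35], [0, 0, 0], 15],
    [[0, 1, -65], [0, 0, 0], 15],
    [[0, 1, -84], [0, 0, 0], 15],
    [[0, 1, -88], [0, 0, 0], 15],
    [[0, 1, -88], [0, 0, 0], 15]
  ]
}}

```text
time_s: 4.8
ee_pos: [0.5004, 0.3241, 0.0133]
eef_rot: [-3.14, 0.001, 1.636]
force: [0.4, 0.8, -0.3]
grip_width: 0.0245
```

Emit:
{"method": "jog_arm", "body": {
  "moves": [
    [[0, 0, -2], [0, 0, 0], 45],
    [[0, 0, -2], [0, 0, 0], 45],
    [[0, 0, -2], [0, 0, 0], 45],
    [[0, 0, 40], [0, 0, 0], 45],
    [[0, 0, 80], [0, 0, 0], 45]
  ]
}}

```text
time_s: 5.22
ee_pos: [0.4997, 0.3238, 0.0939]
eef_rot: [-3.139, 0.001, 1.636]
force: [1.2, 0.1, -0.1]
grip_width: 0.0447
```

Emit:
{"method": "jog_arm", "body": {
  "moves": [
    [[5, -20, 38], [0, 0, 0], 50],
    [[10, -40, 75], [0, 0, 0], 50],
    [[15, -70, 100], [0, 0, 0.4], 50],
    [[20, -110, 110], [0, 0, 0.8], 50],
    [[25, -150, 110], [0, 0, 1.2], 50]
  ]
}}

```text
time_s: 5.63
ee_pos: [0.5265, 0.1734, 0.2079]
eef_rot: [3.135, -0.001, 1.744]
force: [0.7, -0.4, 0.3]
grip_width: 0.0501
```

Emit:
{"method": "jog_arm", "body": {
  "moves": [
    [[1, -41, 0], [0, 0, 0.2], 50],
    [[2, -82, 0], [0, 0, 0.2], 50],
    [[3, -123, 0], [0, 0, 0.2], 50],
    [[4, -164, 0], [0, 0, 0.2], 50],
    [[5, -205, 0], [0, 0, 0.2], 50]
  ]
}}

```text
time_s: 6.05
ee_pos: [0.5303, -0.0326, 0.2048]
eef_rot: [3.14, 0.001, 1.758]
force: [0.9, 0.2, 0.3]
grip_width: 0.05
```

Emit:
{"method": "jog_arm", "body": {
  "moves": [
    [[0, -27, -20], [0, 0, 0], 50],
    [[0, -27, -60], [0, 0, 0], 50],
    [[0, -27, -100], [0, 0, 0], 50],
    [[0, -27, -135], [0, 0, 0], 50],
    [[0, -27, -140], [0, 0, 0], 50]
  ]
}}

```text
time_s: 6.47
ee_pos: [0.5279, -0.0575, 0.0591]
eef_rot: [-3.135, -0.002, 1.758]
force: [-0.6, -0.2, -0.6]
grip_width: 0.0498
```

Run:
```python
from h import *
o=ctrl.get_obs(); print(o["ee_pos"],o["eef_rot"],o["force"])
s=grab("top"); crop(s,130,170,260,310,4,"t4.png")
s=grab("side"); crop(s,225,180,325,300,5,"s4.png")
```

```text
[ 0.52794511 -0.0574887   0.05911183] [-3.13521302e+00 -2.40605464e-03  1.75758262e+00] [-0.56196115 -0.16353983 -0.55498767]
```

View pics/t4.png

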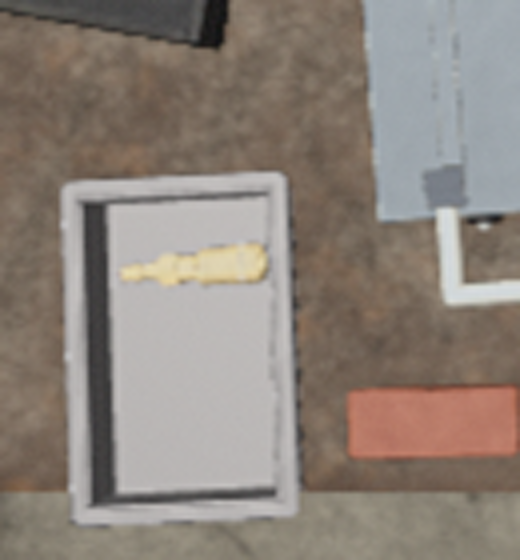

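View pics/s4.png

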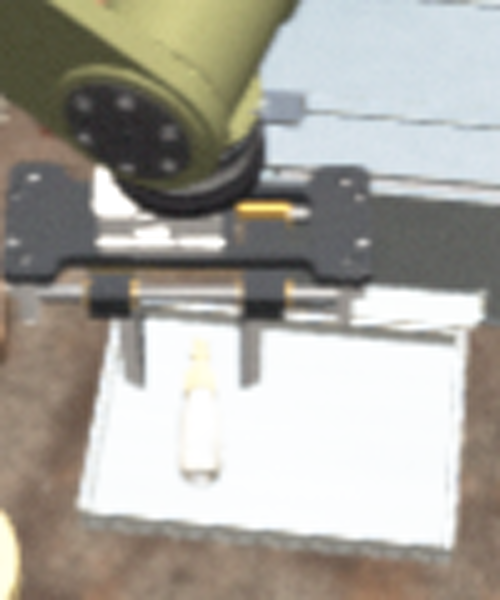

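Brass lies flat in the tote. Now I'll lower onto the steel coupler.

Emit:
{"method": "jog_arm", "body": {
  "moves": [
    [[3, -1, -20], [0, 0, 0], 50],
    [[3, -1, -40], [0, 0, 0], 50],
    [[3, -1, -50], [0, 0, 0], 50],
    [[3, -1, -53], [0, 0, 0], 50],
    [[3, -1, -53], [0, 0, 0], 50]
  ]
}}

```text
time_s: 6.98
ee_pos: [0.5342, -0.0587, 0.0117]
eef_rot: [3.14, 0.0, 1.758]
force: [-0.4, 0.6, -1.5]
grip_width: 0.0503
```

Emit:
{"method": "jog_arm", "body": {
  "moves": [
    [[0, 0, 0], [0, 0, 0], 15],
    [[0, 0, 0], [0, 0, 0], 15],
    [[0, 0, 0], [0, 0, 0], 15],
    [[0, 0, 0], [0, 0, 0], 15],
    [[0, 0, 0], [0, 0, 0], 15]
  ]
}}

```text
time_s: 7.4
ee_pos: [0.5338, -0.0587, 0.011]
eef_rot: [3.141, 0.0, 1.758]
force: [-1.2, 0.3, 5.3]
grip_width: 0.0246
```

Emit:
{"method": "jog_arm", "body": {
  "moves": [
    [[0, 0, 0], [0, 0, 0], 40],
    [[0, 0, 0], [0, 0, 0], 40],
    [[0, 0, -4], [0, 0, 0], 40],
    [[0, 0, -4], [0, 0, 0], 15],
    [[0, 0, -4], [0, 0, 0], 15]
  ]
}}

```text
time_s: 7.82
ee_pos: [0.5333, -0.0586, 0.006]
eef_rot: [-3.141, -0.0, 1.758]
force: [0.5, 0.2, 0.1]
grip_width: 0.0304
```

Emit:
{"method": "jog_arm", "body": {
  "moves": [
    [[0, 0, 0], [0, 0, 0], 15],
    [[0, 0, 0], [0, 0, 0], 15],
    [[0, 0, 0], [0, 0, 0], 15],
    [[0, 0, 0], [0, 0, 0], 15],
    [[0, 0, 25], [0, 0, 0], 15]
  ]
}}

```text
time_s: 8.23
ee_pos: [0.5312, -0.0583, 0.0281]
eef_rot: [-3.135, -0.002, 1.758]
force: [-0.5, 0.4, -1.9]
grip_width: 0.0248
```

Emit:
{"method": "jog_arm", "body": {
  "moves": [
    [[0, 0, 41], [0, 0, 0], 15],
    [[0, 0, 82], [0, 0, 0], 15],
    [[-5, 10, 122], [0, 0, 0], 15],
    [[-10, 25, 160], [0, 0, 0], 15],
    [[-20, 60, 180], [0, 0, 0], 15]
  ]
}}

```text
time_s: 8.65
ee_pos: [0.5145, -0.0001, 0.216]
eef_rot: [3.136, 0.002, 1.755]
force: [0.9, 1.0, -1.0]
grip_width: 0.0246
```

Emit:
{"method": "jog_arm", "body": {
  "moves": [
    [[-12, 39, 0], [0, 0, -0.3], 15],
    [[-24, 78, 0], [0, 0, -0.6], 15],
    [[-36, 117, 0], [0, 0, -0.9], 15],
    [[-48, 156, 0], [0, 0, -1.2], 15],
    [[-60, 195, 0], [0, 0, -1.35], 15]
  ]
}}

```text
time_s: 9.07
ee_pos: [0.4525, 0.198, 0.2117]
eef_rot: [3.141, -0.0, 1.639]
force: [1.5, -0.1, -0.8]
grip_width: 0.0244
```

Emit:
{"method": "jog_arm", "body": {
  "moves": [
    [[-12, 39, 0], [0, 0, 0], 15],
    [[-25, 78, 0], [0, 0, 0], 15],
    [[-38, 115, -10], [0, 0, 0], 15],
    [[-38, 121, -50], [0, 0, 0], 15],
    [[-38, 121, -90], [0, 0, 0], 15]
  ]
}}

```text
time_s: 9.48
ee_pos: [0.4151, 0.32, 0.1215]
eef_rot: [3.138, -0.002, 1.644]
force: [0.4, 1.1, -1.6]
grip_width: 0.0249
```

Emit:
{"method": "jog_arm", "body": {
  "moves": [
    [[0, 0, -40], [0, 0, 0], 15],
    [[0, 0, -40], [0, 0, 0], 15]
  ]
}}

```text
time_s: 9.65
ee_pos: [0.4122, 0.3154, 0.0748]
eef_rot: [-3.132, 0.005, 1.641]
force: [-0.4, 0.1, -2.0]
grip_width: 0.0251
```

Run:
```python
from h import *
o=ctrl.get_obs(); print(o["ee_pos"],o["eef_rot"],o["force"])
s=grab("top"); crop(s,130,170,260,310,4,"t5.png")
s=grab("side"); crop(s,205,110,355,220,5,"s5.png")
```

```text
[0.4121654  0.31543587 0.07478141] [-3.13193672  0.00547376  1.64089885] [-0.42050052  0.13181772 -1.97837489]
```

View pics/t5.png

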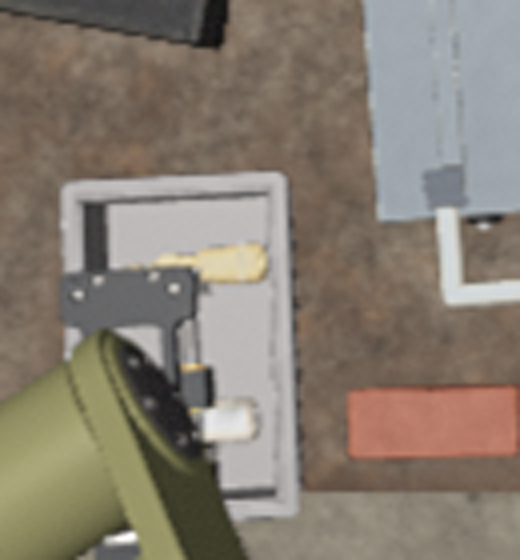

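View pics/s5.png

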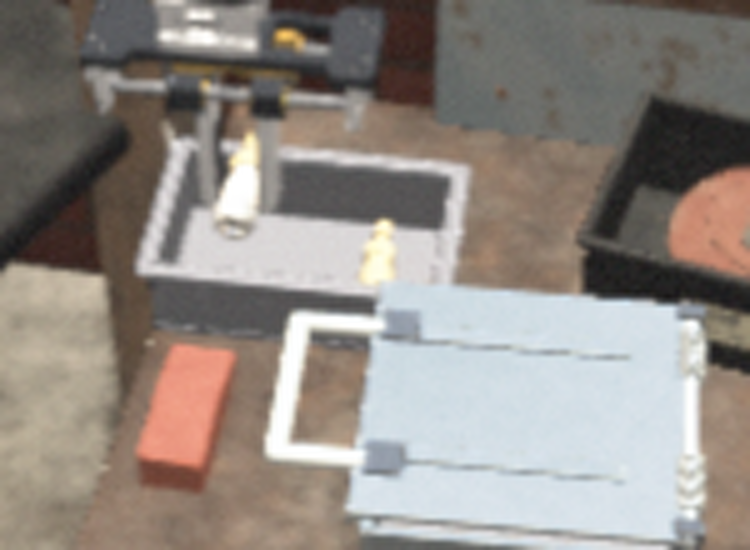

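The steel coupler is above the tote with room on all sides. I'll lower, release and go up.

Emit:
{"method": "jog_arm", "body": {
  "moves": [
    [[0, 1, -30], [0, 0, 0], 15],
    [[0, 1, -55], [0, 0, 0], 15],
    [[0, 1, -62], [0, 0, 0], 15],
    [[0, 1, -64], [0, 0, 0], 15],
    [[0, 1, -64], [0, 0, 0], 15]
  ]
}}

```text
time_s: 10.17
ee_pos: [0.4166, 0.3189, 0.0194]
eef_rot: [3.14, -0.001, 1.64]
force: [-0.3, -0.1, -1.0]
grip_width: 0.0246
```

Emit:
{"method": "jog_arm", "body": {
  "moves": [
    [[0, 0, 0], [0, 0, 0], 45],
    [[0, 0, 0], [0, 0, 0], 45],
    [[0, 0, 0], [0, 0, 0], 45],
    [[0, 0, 40], [0, 0, 0], 45],
    [[0, 0, 80], [0, 0, 0], 45]
  ]
}}

```text
time_s: 10.58
ee_pos: [0.4146, 0.3177, 0.0976]
eef_rot: [-3.138, 0.002, 1.64]
force: [0.6, 0.8, 0.1]
grip_width: 0.045
```

Emit:
{"method": "jog_arm", "body": {
  "moves": [
    [[0, 0, 40], [0, 0, 0], 45],
    [[0, 0, 82], [0, 0, 0], 45],
    [[10, -25, 115], [0, 0, 0], 45],
    [[20, -60, 125], [0, 0, 0], 45],
    [[30, -95, 125], [0, 0, 0], 45]
  ]
}}

```text
time_s: 11.0
ee_pos: [0.4465, 0.2229, 0.2266]
eef_rot: [3.135, -0.002, 1.642]
force: [0.5, 0.1, -0.2]
grip_width: 0.0447
```

Run:
```python
from h import *
o=ctrl.get_obs(); print(o["ee_pos"],o["eef_rot"],o["force"])
s=grab("top"); crop(s,130,170,260,310,4,"t6.png")
s=grab("side"); crop(s,205,110,355,220,5,"s6.png")
```

```text
[0.44654437 0.22291656 0.22661198] [ 3.13532629e+00 -2.03083204e-03  1.64211484e+00] [ 0.5213842   0.13909292 -0.23738562]
```

View pics/t6.png

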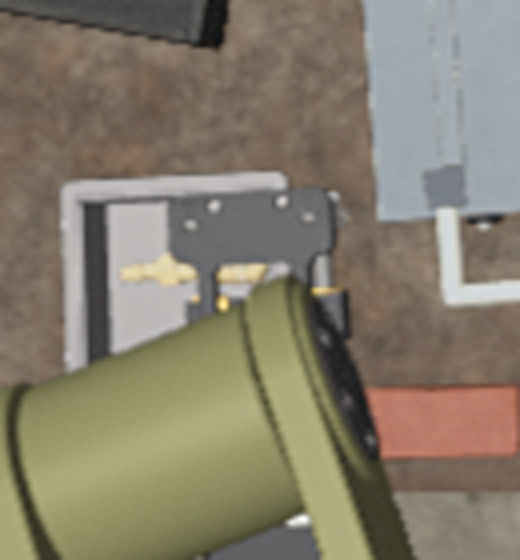

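View pics/s6.png

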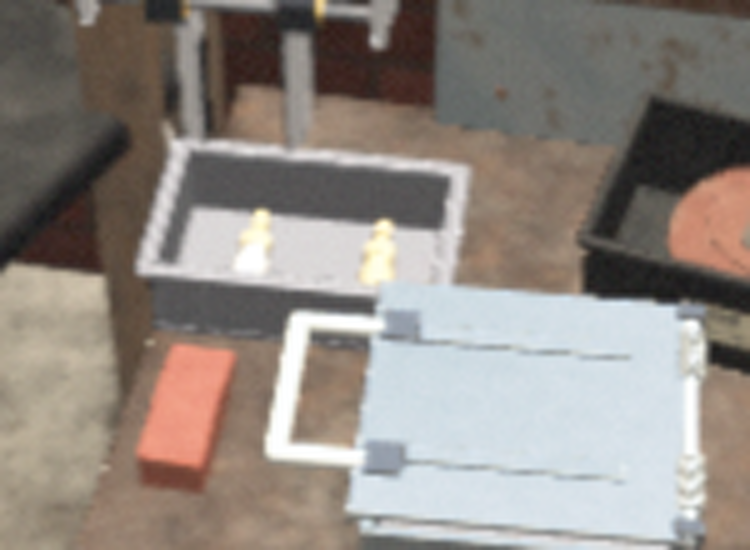

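Both couplers rest in the tote, steel at (250,255) and brass at (378,260) in the side crop. Next I'll move above the handle.

Emit:
{"method": "jog_arm", "body": {
  "moves": [
    [[15, -37, 0], [0, 0, 0], 38],
    [[30, -74, 0], [0, 0, 0], 38],
    [[44, -110, 0], [0, 0, 0.1], 38],
    [[44, -110, -20], [0, 0, 0.1], 38],
    [[44, -110, -40], [0, 0, 0.1], 38]
  ]
}}

```text
time_s: 11.52
ee_pos: [0.4905, 0.1121, 0.1829]
eef_rot: [3.139, -0.0, 1.646]
force: [1.1, 0.8, -0.5]
grip_width: 0.0384
```

Emit:
{"method": "jog_arm", "body": {
  "moves": [
    [[0, 0, 0], [0, 0, 0], 38],
    [[0, 0, 0], [0, 0, 0], 38]
  ]
}}

```text
time_s: 11.68
ee_pos: [0.4892, 0.1137, 0.1825]
eef_rot: [-3.14, -0.0, 1.649]
force: [-0.2, 0.1, 1.3]
grip_width: 0.0378
```

Run:
```python
from h import *
o=ctrl.get_obs(); print(o["ee_pos"],o["eef_rot"],o["force"],o["qpos"])
s=grab("side"); crop(s,225,110,355,220,6,"s7.png")
print(proj(s,[.491,.113,.138]))
```

```text
[0.48921208 0.11373793 0.18254861] [-3.14030566e+00 -9.81784150e-06  1.64932509e+00] [-0.18828226  0.09707654  1.25548958] [1.55439935e-01 2.15237565e-01 1.68245461e+00 1.14702140e-04
 1.24518291e+00 7.68744082e-02]
[[262.20865003 186.99332691]]
```

View pics/s7.png

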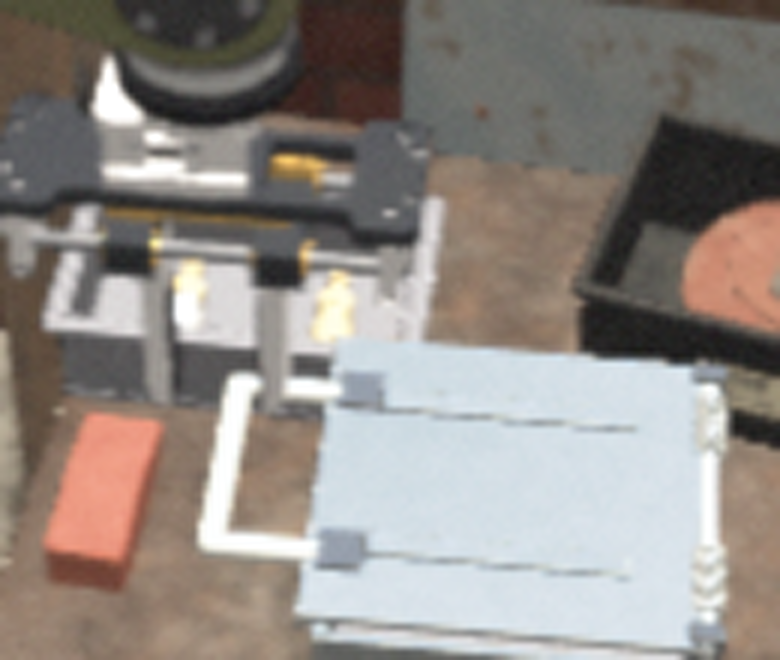

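The fingers are above the bar, one on each side of it. I'll go down around it.

Emit:
{"method": "jog_arm", "body": {
  "moves": [
    [[1, -1, -16], [0, 0, 0], 38],
    [[1, -1, -32], [0, 0, 0], 38],
    [[1, -1, -48], [0, 0, 0], 38],
    [[1, -1, -63], [0, 0, 0], 38],
    [[1, -1, -63], [0, 0, 0], 38]
  ]
}}

```text
time_s: 12.15
ee_pos: [0.4899, 0.1128, 0.1184]
eef_rot: [-3.14, 0.0, 1.65]
force: [0.0, -0.8, 0.1]
grip_width: 0.0381
```

Emit:
{"method": "jog_arm", "body": {
  "moves": [
    [[0, 0, 0], [0, 0, 0], 5],
    [[0, 0, 0], [0, 0, 0], 5],
    [[0, 0, 0], [0, 0, 0], 5],
    [[0, 0, 0], [0, 0, 0], 5],
    [[0, 0, 0], [0, 0, 0], 5]
  ],
  "squeeze": 20
}}

```text
time_s: 12.57
ee_pos: [0.4908, 0.1124, 0.1203]
eef_rot: [3.14, -0.0, 1.649]
force: [-1.6, 0.6, 4.2]
grip_width: 0.0114
```

Emit:
{"method": "jog_arm", "body": {
  "moves": [
    [[0, 0, 0], [0, 0, 0], 5],
    [[0, 0, 0], [0, 0, 0], 5],
    [[0, 0, 0], [0, 0, 0], 5]
  ]
}}

```text
time_s: 12.82
ee_pos: [0.4908, 0.1124, 0.1202]
eef_rot: [3.141, -0.0, 1.649]
force: [-1.3, -0.1, 7.1]
grip_width: 0.0111
```

Run:
```python
from h import *
o=ctrl.get_obs(); print(o["ee_pos"],o["eef_rot"],o["force"],o["moment"],o["grip_width"])
s=grab("side"); crop(s,225,110,355,220,6,"s8.png")
```

```text
[0.49082779 0.11244588 0.12015925] [ 3.14053202e+00 -1.94194845e-04  1.64905993e+00] [-1.29409641 -0.05335224  7.09598314] [0.10811261 0.21053842 0.00908043] 0.011060853148573684
```

View pics/s8.png

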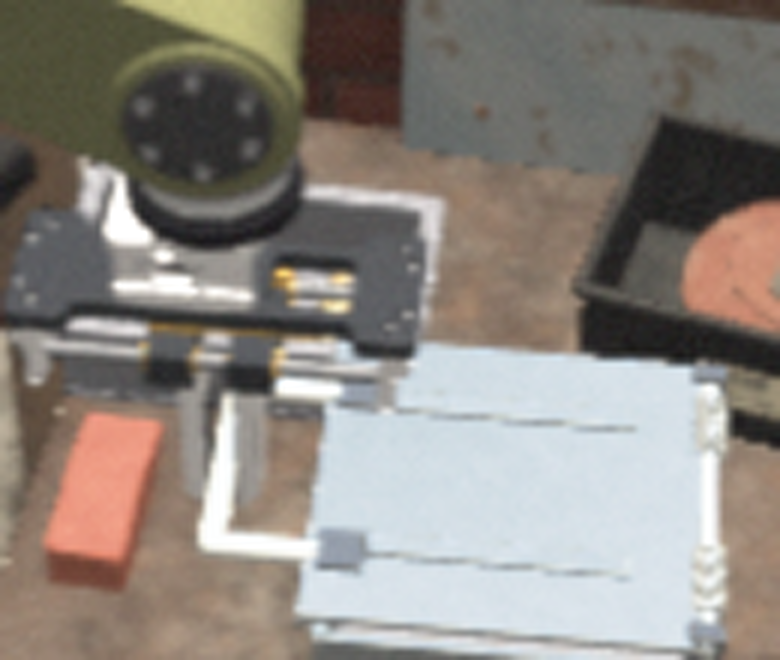

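```bash
cat > arc.py <<'E'
import numpy as np
r=.225; psi=np.radians(4.3); l=.019; k=.45
def pose(th):
    a=k*th
    g=r*np.array([1-np.cos(th),np.sin(th)])   # machine x, z
    t=g+l*np.array([-np.sin(a),-np.cos(a)])
    return np.array([t[0]*np.cos(psi),t[0]*np.sin(psi),t[1]])*1000
def rows(t0,ths):
    for th in ths:
        print(round(th,2),np.round(pose(th)-pose(t0),1),"w",np.round(np.degrees(k*(th-t0))/5*np.array([-np.sin(psi),np.cos(psi),0]),2))
if __name__=="__main__":
    for t0 in (0,.2,.4,.6):
        rows(t0,t0+np.arange(1,6)*.04)
    print(pose(.85)-pose(0)); print(pose(.66)-pose(0))
E
python3 arc.py
```

```text
0.04 [-0.2 -0.   9. ] w [-0.02  0.21  0.  ]
0.08 [ 0.  0. 18.] w [-0.03  0.41  0.  ]
0.12 [ 0.6  0.  27. ] w [-0.05  0.62  0.  ]
0.16 [ 1.5  0.1 35.9] w [-0.06  0.82  0.  ]
0.2 [ 2.8  0.2 44.8] w [-0.08  1.03  0.  ]
0.24 [1.6 0.1 8.8] w [-0.02  0.21  0.  ]
0.28 [ 3.6  0.3 17.6] w [-0.03  0.41  0.  ]
0.32 [ 5.9  0.4 26.2] w [-0.05  0.62  0.  ]
0.36 [ 8.6  0.6 34.7] w [-0.06  0.82  0.  ]
0.4 [11.5  0.9 43.1] w [-0.08  1.03  0.  ]
0.44 [3.3 0.2 8.3] w [-0.02  0.21  0.  ]
0.48 [ 7.   0.5 16.4] w [-0.03  0.41  0.  ]
0.52 [10.9  0.8 24.4] w [-0.05  0.62  0.  ]
0.56 [15.2  1.1 32.2] w [-0.06  0.82  0.  ]
0.6 [19.8  1.5 39.8] w [-0.08  1.03  0.  ]
0.64 [4.9 0.4 7.4] w [-0.02  0.21  0.  ]
0.68 [10.1  0.8 14.6] w [-0.03  0.41  0.  ]
0.72 [15.5  1.2 21.6] w [-0.05  0.62  0.  ]
0.76 [21.2  1.6 28.4] w [-0.06  0.82  0.  ]
0.8 [27.2  2.  34.9] w [-0.08  1.03  0.  ]
[ 69.21682764   5.20443941 170.41113692]
[ 41.57398779   3.12596384 138.78313546]
```

Emit:
{"method": "jog_arm", "body": {
  "moves": [
    [[0, 0, 9], [0, 0.2, 0], 5],
    [[0, 0, 18], [0, 0.4, 0], 5],
    [[0.6, 0, 27], [0, 0.6, 0], 5],
    [[1.5, 0, 36], [-0.1, 0.8, 0], 5],
    [[3, 0, 45], [-0.1, 1, 0], 5]
  ]
}}

```text
time_s: 13.28
ee_pos: [0.4936, 0.1124, 0.1646]
eef_rot: [-3.053, 0.002, 1.649]
force: [3.1, 1.1, -4.7]
grip_width: 0.011
```

Run:
```python
from h import *
o=ctrl.get_obs(); print(o["ee_pos"],o["eef_rot"],o["force"],o["moment"],o["grip_width"])
s=grab("side"); crop(s,225,110,355,220,6,"s9.png")
```

```text
[0.493572   0.11240144 0.16464589] [-3.05302155e+00  2.18004898e-03  1.64909228e+00] [ 3.07368524  1.10046408 -4.69522155] [ 0.22020533 -0.56477112 -0.02693728] 0.011033607700529736
```

View pics/s9.png

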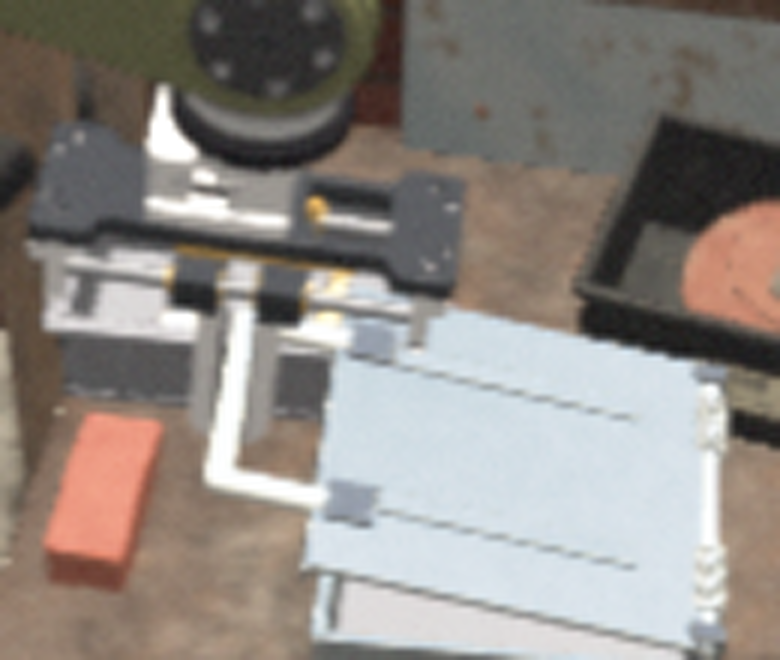

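The cover is rising with the bar still pinched (width 0.011, low forces), so I'll continue.

Emit:
{"method": "jog_arm", "body": {
  "moves": [
    [[1.6, 0, 8.8], [0, 0.2, 0], 5],
    [[3.6, 0.3, 17.6], [0, 0.4, 0], 5],
    [[6, 0.4, 26], [0, 0.6, 0], 5],
    [[8.6, 0.6, 34.7], [-0.1, 0.8, 0], 5],
    [[11.5, 1, 43], [-0.1, 1, 0], 5]
  ]
}}

```text
time_s: 13.75
ee_pos: [0.5048, 0.1132, 0.2072]
eef_rot: [-2.965, 0.004, 1.649]
force: [1.3, -1.0, -3.5]
grip_width: 0.0115
```

Emit:
{"method": "jog_arm", "body": {
  "moves": [
    [[3.3, 0.2, 8.3], [0, 0.2, 0], 5],
    [[7, 0.5, 16.4], [0, 0.4, 0], 5],
    [[11, 0.8, 24.4], [0, 0.6, 0], 5],
    [[15.2, 1.1, 32.2], [-0.1, 0.8, 0], 5],
    [[20, 1.5, 40], [-0.1, 1, 0], 5]
  ]
}}

```text
time_s: 14.17
ee_pos: [0.5245, 0.1147, 0.2474]
eef_rot: [-2.876, 0.006, 1.65]
force: [-5.1, -1.4, 0.6]
grip_width: 0.0114
```

```bash
cat > th.py <<'E'
from h import *
o=ctrl.get_obs(); print(o["ee_pos"],o["eef_rot"],o["force"],o["moment"],o["grip_width"])
z=R.from_euler('xyz',o["eef_rot"]).as_matrix()[:,2]
G=o["ee_pos"]-.019*z
u=np.array([np.cos(np.radians(4.3)),np.sin(np.radians(4.3)),0])
G0=np.array([.4908,.1124,.1392]); H=G0+.225*u
d=G-H; print("G",G,"theta",np.arctan2(d[2],-d@u),"r",np.hypot(d[2],d@u),"q",o["qpos"],o["joint_vel"])
E
python3 th.py
python3 - <<'E'
from h import *
s=grab("side"); crop(s,225,90,355,220,5,"s10.png")
E
```

```text
[0.52445651 0.11473411 0.24742399] [-2.87562619  0.00627257  1.64988504] [-5.08732346 -1.40977384  0.56302809] [-0.11431162  0.89536923  0.03577372] 0.01143080713239036
G [0.52942581 0.1152433  0.26575557] theta 0.5967806448264666 r 0.22519486091730534 q [0.14186637 0.40932854 1.29889134 0.01053665 1.69920393 0.06356884] [-0.0216898   0.21670084 -0.47906924  0.03285135  0.4684736  -0.02324968]
```

View pics/s10.png

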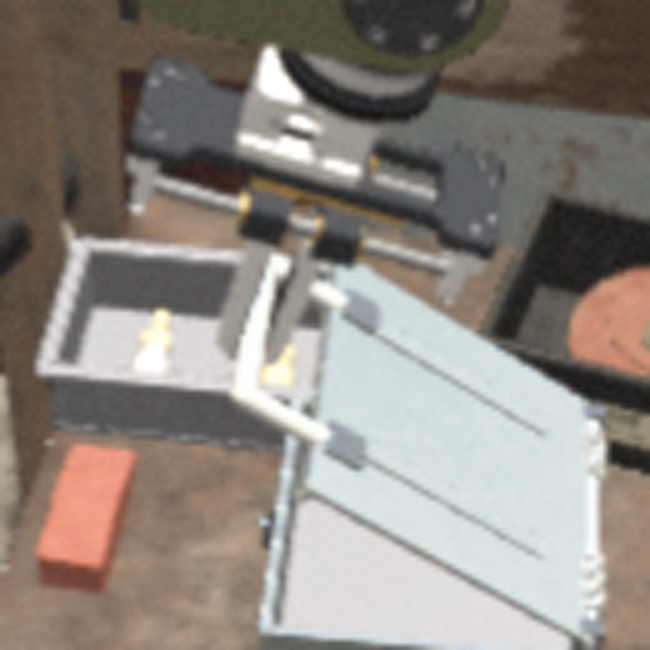

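Clear of the body so far, θ≈0.60. I'll raise it past balance.

Emit:
{"method": "jog_arm", "body": {
  "moves": [
    [[5, 0.4, 7.4], [0, 0.2, 0], 5],
    [[10, 0.8, 14.6], [0, 0.4, 0], 5],
    [[15.5, 1.2, 21.6], [0, 0.6, 0], 5],
    [[21.2, 1.6, 28.4], [-0.1, 0.8, 0], 5],
    [[27.2, 2, 35], [-0.1, 1, 0], 5]
  ]
}}

```text
time_s: 14.63
ee_pos: [0.5517, 0.1169, 0.283]
eef_rot: [-2.789, 0.008, 1.651]
force: [-5.7, 0.2, 4.3]
grip_width: 0.0112
```

```bash
python3 th.py; python3 -c "
from arc import *
rows(.8,[.82,.84,.86,.88]); rows(.87,[.84,.81,.78,.75,.72]);rows(.72,[.70,.68,.66])"
```

```text
[0.55173766 0.11689232 0.28299309] [-2.78893003  0.0077576   1.65058576] [-5.66994013  0.16253684  4.34191248] [-0.04621508  1.22214446 -0.04200698] 0.011172196410144743
G [0.55826831 0.11755327 0.30082323] theta 0.7988411324796331 r 0.22555805938585238 q [0.1377124  0.51723965 1.0805087  0.01343334 1.89634123 0.06133482] [-0.02320749  0.2944484  -0.56560702  0.03584745  0.46916313 -0.01910552]
0.82 [3.1 0.2 3.2] w [-0.01  0.1   0.  ]
0.84 [6.2 0.5 6.3] w [-0.02  0.21  0.  ]
0.86 [9.5 0.7 9.3] w [-0.02  0.31  0.  ]
0.88 [12.7  1.  12.3] w [-0.03  0.41  0.  ]
0.84 [-4.8 -0.4 -4.5] w [ 0.01 -0.15 -0.  ]
0.81 [-9.5 -0.7 -9.2] w [ 0.02 -0.31 -0.  ]
0.78 [-14.1  -1.1 -14. ] w [ 0.03 -0.46 -0.  ]
0.75 [-18.5  -1.4 -19. ] w [ 0.05 -0.62 -0.  ]
0.72 [-22.8  -1.7 -24.1] w [ 0.06 -0.77 -0.  ]
0.7 [-2.8 -0.2 -3.5] w [ 0.01 -0.1  -0.  ]
0.68 [-5.5 -0.4 -7. ] w [ 0.02 -0.21 -0.  ]
0.66 [ -8.1  -0.6 -10.6] w [ 0.02 -0.31 -0.  ]
```

Emit:
{"method": "jog_arm", "body": {
  "moves": [
    [[3, 0.2, 3.2], [0, 0.1, 0], 5],
    [[6, 0.5, 6.3], [0, 0.2, 0], 5],
    [[9.5, 0.7, 9.3], [0, 0.3, 0], 5],
    [[12.5, 1, 12.2], [0, 0.4, 0], 5],
    [[12.5, 1, 12.2], [0, 0.4, 0], 5]
  ]
}}

```text
time_s: 15.05
ee_pos: [0.5645, 0.1179, 0.2955]
eef_rot: [-2.755, 0.004, 1.651]
force: [-8.4, -0.1, 9.2]
grip_width: 0.0115
```

Emit:
{"method": "jog_arm", "body": {
  "moves": [
    [[0, 0, 0], [0, 0, 0], 5],
    [[0, 0, 0], [0, 0, 0], 5],
    [[0, 0, 0], [0, 0, 0], 5]
  ]
}}

```text
time_s: 15.3
ee_pos: [0.5642, 0.1179, 0.2953]
eef_rot: [-2.756, 0.004, 1.651]
force: [-6.8, 0.4, 8.1]
grip_width: 0.0116
```

```bash
python3 th.py
python3 - <<'E'
from h import *
s=grab("side"); crop(s,225,70,355,220,5 and 4,"s11.png")
E
```

```text
[0.56418716 0.11794266 0.29525125] [-2.75591206  0.00434023  1.65075233] [-6.82706376  0.40933322  8.0648989 ] [-0.00483088  1.49621592 -0.01171805] 0.011633986805297595
G [0.57130582 0.11858971 0.31285539] theta 0.8776102255375375 r 0.2257569255677856 q [0.1347353  0.56871972 0.98359602 0.01803285 1.97458317 0.05947725] [ 5.87388617e-05 -2.02309351e-04  1.62257182e-03 -6.79620929e-04
 -8.07728842e-04  8.19825314e-04]
```

View pics/s11.png

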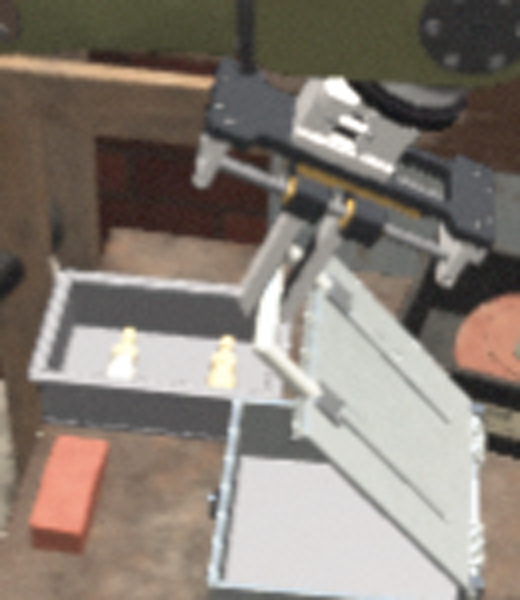

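```bash
cat > chk.py <<'E'
from h import *
import sys
s=grab("side"); x0,y0,k=225,70,5
crop(s,x0,y0,355,190,k,sys.argv[1])
p=np.radians(4.3);u=np.array([np.cos(p),np.sin(p),0]);v=np.array([-np.sin(p),np.cos(p),0])
H=np.array([.4908,.1124,.138])+.225*u
for th in map(float,sys.argv[2:]):
    d=-np.cos(th)*u+np.sin(th)*np.array([0,0,1])
    P=[H+.225*d-.05*v, H+.182*d-.09*v]
    print(th,[np.round((q-[x0,y0]+.5)*k-.5) for q in proj(s,P)])
E
python3 chk.py s12.png .78 .83 .88 .93
```

```text
0.78 [array([298., 455.]), array([352., 564.])]
0.83 [array([315., 445.]), array([366., 556.])]
0.88 [array([333., 435.]), array([381., 549.])]
0.93 [array([352., 426.]), array([396., 542.])]
```

View pics/s12.png

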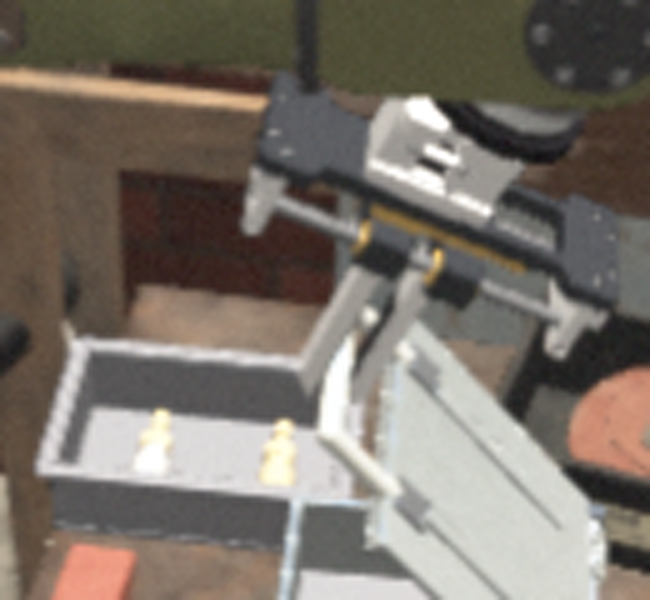

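The bar's near end at (328,432) and the cover corner at (375,547) put θ≈0.87, so step 2 is met. I'll ease it back.

Emit:
{"method": "jog_arm", "body": {
  "moves": [
    [[-4.8, -0.4, -4.5], [0, -0.2, 0], 5],
    [[-9.5, -0.7, -9.2], [0, -0.3, 0], 5],
    [[-14, -1, -14], [0, -0.5, 0], 5],
    [[-18.5, -1.4, -19], [0, -0.6, 0], 5],
    [[-22.8, -1.7, -24], [0.1, -0.8, 0], 5]
  ]
}}

```text
time_s: 15.82
ee_pos: [0.5411, 0.1161, 0.2708]
eef_rot: [-2.826, 0.002, 1.651]
force: [-7.2, -0.1, 6.5]
grip_width: 0.0109
```

Emit:
{"method": "jog_arm", "body": {
  "moves": [
    [[-2.8, -0.2, -3.5], [0, -0.1, 0], 5],
    [[-5.5, -0.4, -7], [0, -0.2, 0], 5],
    [[-8, -0.6, -10.6], [0, -0.3, 0], 5],
    [[-9.4, -0.7, -12.5], [0, -0.3, 0], 5],
    [[-9.4, -0.7, -12.5], [0, -0.3, 0], 5]
  ]
}}

```text
time_s: 16.23
ee_pos: [0.5314, 0.1153, 0.2581]
eef_rot: [-2.851, 0.004, 1.65]
force: [-8.4, -1.0, 5.6]
grip_width: 0.0111
```

Emit:
{"method": "jog_arm", "body": {
  "moves": [
    [[0, 0, 0], [0, 0, 0], 5],
    [[0, 0, 0], [0, 0, 0], 5],
    [[0, 0, 0], [0, 0, 0], 5],
    [[0, 0, 0], [0, 0, 0], 5],
    [[0, 0, 0], [0, 0, 0], 5]
  ]
}}

```text
time_s: 16.65
ee_pos: [0.5316, 0.1154, 0.2584]
eef_rot: [-2.851, 0.004, 1.65]
force: [-9.5, -0.8, 6.4]
grip_width: 0.0114
```

```bash
python3 th.py;python3 chk.py s13.png .56 .61 .66 .71; python3 -c "
from h import *
crop(grab('top'),130,130,390,310,3,'t13.png')"
```

```text
[0.53164493 0.11537515 0.25838342] [-2.85106177  0.00354657  1.65036817] [-9.5181715  -0.82987978  6.44523   ] [-0.14001083  1.69766207  0.02328528] 0.011416042478891369
G [0.53706533 0.11587214 0.27658705] theta 0.6556918604208606 r 0.22533262522958136 q [0.13950794 0.43638637 1.2403065  0.01400491 1.75511687 0.0610098 ] [-0.00026224 -0.00069589 -0.00028999 -0.00064464  0.00040694 -0.00139185]
0.56 [array([236., 506.]), array([299., 603.])]
0.61 [array([248., 494.]), array([310., 593.])]
0.66 [array([261., 482.]), array([321., 584.])]
0.71 [array([276., 471.]), array([333., 575.])]
```

View pics/s13.png

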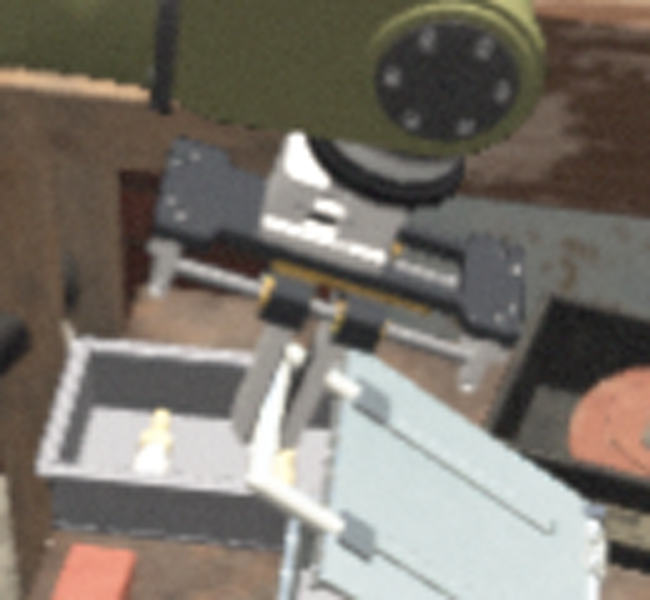

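View pics/t13.png

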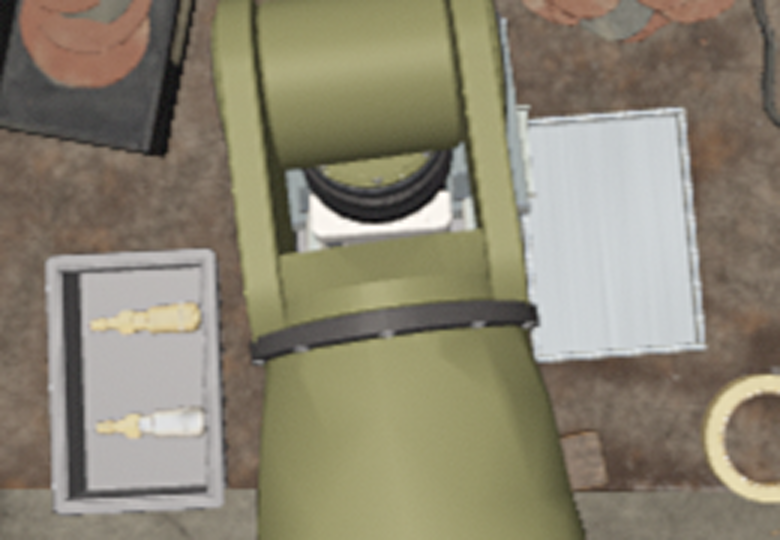

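The bar's near end at (260,482) matches the 0.66 rad projection. Everything is still, both couplers are in the tote and the bystanders haven't moved, so I'm handing in.

```bash
python3 -c "
from station import ctrl
o=ctrl.get_obs();print(o['time_s'],o['joint_vel'],o['force']);print(ctrl.hand_in())"
```

```text
16.75 [-6.59692681e-05 -2.01617429e-03  2.08186367e-04  1.13599482e-03
 -5.51643407e-04 -1.08006148e-03] [-9.80508416 -0.57305291  7.233261  ]
the job is handed in; nothing more can be done
None
```

I put both couplers in the tote and let go of them. I then raised the cover by its handle to about 0.87 rad, past the balance point, and eased it back to about 0.66 rad, roughly five degrees below it. I handed the job in there at 16.75 s with the handle still gripped; the hand-in gave no verdict.

**Last checks:**
- **Cover angle:** the arm position gave 0.656 rad and the side picture about 0.66, so they agree. At the top, the arm gave 0.878 and the picture about 0.87.
- **Stillness and grip:** joint speeds were near zero, with the bar held at an opening of about 11 mm.
- **Couplers and loose items:** both couplers lay flat in the tote. The compound bar, tape and block looked unmoved, though the arm covered the compound bar and part of the block in the last top picture.

No check failed. The arm read a steady force of about 12 N at the handle, more than the 1 N needed to hold it. It acts mainly along the cover, probably because my estimate of the hinge arc is slightly off, and is well below the 120 N wrist limit.

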